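Run the inner brightness knob up to its stop without dragging the speed ring

ROBOT

A 6-joint arm with a two-finger parallel gripper is mounted at the origin on the work surface. World frame = base frame: x ahead of the robot, y to its left, z up, the work surface at z = 0. Lengths are in m, angles in rad, forces in N, time in s.
With the tool pointing down it reaches from about 0.325 to 0.775 m from the base axis. Payload 5.5 kg.
Tool frame: the origin (TCP) lies at the very end of the fingers, on their centre line; the grasp point (between the pads) lies 19 mm behind it; z points along the fingers, x is the direction in which the jaws open and shut, and the axes are right-handed (so a half turn about z gives the same grasp; the last joint's range is limited). The gripper opens to 88 mm and grips with 3 to 60 N. Pads are 20 mm wide; open, the fingers measure 115 mm over their backs; the gripper's body (75 mm by 178 mm) begins 61 mm behind the grasp point.
Start: joints at [1.116, 0.091, 1.231, -0, 1.82, -0.057], TCP at [0.232, 0.553, 0.191] pointing down, gripper open.
Joint ranges: [-2.87, 2.87], [-0.86, 2.18], [0.17, 2.46], [-1.51, 4.65], [0.06, 2.69], [-2.65, 2.65]. Speed limits (rad/s): [2.57, 2.57, 3.01, 3.14, 3.14, 3.14].

INTERFACE

Orientations are given as [roll, pitch, yaw] about the fixed x, y, z axes, in that order (R = Rz(yaw) Ry(pitch) Rx(roll)).
In Python, from cell import robot gives the robot as it stands. The module is installed in compiled form; this text tells all that it offers.
- The arm moves only by the tool apply_moves, never from a script. Its argument "series" is one flat list of numbers, 7 for each row, row after row: the turn, a rotation vector about the tool's x, y, z in degrees, then the shift along the tool's x, y, z in mm, then the closure, from -1 (fully open) to 1 (shut). A call has 1 to 10 rows; each row shifts and turns the pose as measured when the row begins, along the tool's axes as they then stand; what a row does not reach is not made up. A row lasts 1/12 s, in which the tool goes at most 41.7 mm and 7.16 degrees, less where a joint would pass 70% of its speed; a pose out of reach is approached as far as the arm can. A call is refused whole if a number of a shift passes 41.7 or a number of a turn 7.16, either way. A call with a gripper value outside its range is refused whole. The fingers move at their own pace and stop on an object; the grip force is fixed at half the most. Time passes only in rows, so rows that do not move let the fingers close. It gives the time, the measured TCP pose, the force and the opening at its end, in the units of the state.
- robot.sense(): the state, without advancing time (a new reading comes with each control period).
- robot.camera(name): name is "side" or "top"; returns a dict with "color" (420x560x3 uint8, blue, green, red), "depth" (420x560 float32, m along the optical axis (not along the pixel's ray), 0 where there is no reading), "fx", "fy", "cx", "cy" (pixels), "R" (3x3) and "t" (3): a world point X has camera coordinates R X + t. Camera axes: x right, y down, z forward; pixel columns grow to the right and rows downward; lengths in m; the calibration is good to about 2 mm. A picture is of the moment at which its call begins.
- robot.job_done(): hands the job in, once; it reports no verdict.
The state is a dict: "clock": time; "joint_pos": joint angles; "joint_velocities": joint speeds; "joint_torque": joint torques, N m; "tcp_pos": TCP position; "orientation": TCP orientation; "force": force on the tool from outside, world axes, zero at the start; "torque": the same for the moment, N m; "finger_gap": opening from 0.0 (shut) to 1.0 (fully open).
Only numpy, scipy, OpenCV 4.12 (cv2) and the standard library are available. Lean on these libraries where they do the work, as an engineer would, in place of code of your own. Each camera call takes 0.05 s, during which the arm holds its last target. There are 200 camera calls.

TASK

Run the desk lighting controller up to full brightness for a burn-in test: turn only the small inner knob clockwise (seen from above) until you feel it come firmly up against its springy rubber end stop, don't force it on past that, and let go so that it springs back out. The wide ring around it sets the speed and must stay as it is set: the knob is clutched to that ring and drags it along unless the knob is kept pushed in while it turns. Leave the other things on the table alone.

Things in the scene. Friction and masses are not known exactly. Their poses are not given: they have to be found in the camera images.
- console: Desk lighting controller, fixed: black wedge housing 160 mm deep (x), 220 wide (y), 30 high at its front (-x), 73 at its back. Origin: centre of its underside. Panel slopes up 0.26 rad towards +x; the concentric pair stands square to it, its axis meeting the panel at x 0, y +40, z 51 mm. Grey rockers (6 mm high) and a flat plate on the panel's -y half, green terminals at the back.
- knob_top (a point): Top centre of the inner knob: round, plain aluminium, 25 mm diameter, top 32 mm above the panel, 18 mm above the ring's top when out (13 mm pushed in). Only that part can be gripped: fingertips must stay above the ring. z: knob axis, out of the panel (0.26 rad from vertical, leaning to the controller's front); x: along the black index line on top, turns with the knob.
- bright_knob (a joint): Angle of the inner knob, rad; grows clockwise seen from above. Starts at 0.4 to 1.0. Full brightness is where it meets the end stop, set differently on every unit, somewhere from 2.2 to 3.4: it has to be felt. Even friction of 0.04 N m up to there; it stays where it is left. One turn of the wrist is often not enough: regrasp.
- knob_push (a joint): How far the inner knob is pushed in along its axis, m: 0 = out, 0.005 = bottom stop. A spring holds it out (about 8 N to start moving, 11 N at the bottom) against a friction clutch on the ring; from about 0.0015 m in, it is free of the ring. Let go, it springs back out and is clutched to the ring again.
- end_stop (a joint): How far the knob has pressed the hidden rubber end stop, rad; 0 until the knob meets it. It pushes back with 0.8 N m per rad (0.24 N m at 0.3 rad), on top of the knob's friction. Let go while pushed in, the knob is pushed back until friction holds it at 0.05 to 0.1 rad, still against the stop. Over 0.5 rad strains it.
- speed_ring (a joint): Angle of the outer speed ring, rad, growing clockwise seen from above; starts anywhere from -0.8 to 0.8 and must stay there. Light friction (0.03 N m): the knob when out, or fingers rubbing on it, drag it along.
- ring_mark (a point): Point at the white index line on the ring's top face, 22 mm from the axis. The ring is grey ribbed plastic, 54 mm in diameter, its top 14 mm above the panel; its bore (33 mm) surrounds the knob.
- driver: Bystander: loose black LED driver box 75 x 110 x 34 mm with a white label and a green terminal strip, 0.4 kg. Origin: centre of its underside.
- tape: Bystander: loose roll of tape lying flat, 100 mm in diameter, 24 mm high. Origin: centre of its underside.
- screwdriver: Bystander: loose screwdriver lying on the table behind the controller. Origin: middle of its underside.

How it is judged:
At the end, for the whole second after the job is handed in: The inner knob rests against its end stop (stop pressed by more than 0.02 rad), still, and is out again (less than 2 mm pushed in); the ring's mark is within 5 mm (about 13 degrees) of where it started (value of joint end_stop above 0.02 rad and value of joint knob_push below 0.002 m and distance of ring_mark from where it was at the start of the episode below 0.005 m and velocity of joint bright_knob between -0.05 and 0.05 rad/s); the robot touches nothing.
It fails at once if the outer ring is turned by more than about 13 degrees (its mark moves over 5 mm) (distance of ring_mark from where it was at the start of the episode above 0.005 m).
It fails at once if the knob is forced more than 0.5 rad into its end stop (value of joint end_stop above 0.5 rad).
It fails at once if a bystander is shifted by more than 30 mm (distance of any of driver, tape, screwdriver from where it was at the start of the episode above 0.03 m).
It also fails if it takes over 64 s, if anything falls off the work surface, if the arm or the gripper's body presses on something with over 40 N, if the wrist force passes 120 N, or if a joint passes its speed limit or range.

## Working session

There is one attempt and no reset: what is moved stays moved. The work goes in short steps, Python scripts to look and compute and a tool call to move; the robot and the scene stay as the last step left them, time stands still between calls to the robot, and variables do not carry over. Pictures are saved under pics/ and viewed, about 8 in all and at most 12, crops included, and the job is handed in when it is done.

Besides the shell and the picture viewer there is one more tool, called after "Call:" by a JSON object that holds its "op" and its "data". apply_moves: Moves the arm, as the interface text tells. Its arguments: {"type":"object","properties":{"series":{"type":"array"}},"required":["series"]}

```bash
mkdir -p pics; python3 - <<'E'
from cell import robot
import cv2,numpy as np
print(robot.sense())
for n in("top","side"):
    c=robot.camera(n); cv2.imwrite(f"pics/{n}0.png",c["color"]); np.savez(f"{n}0.npz",**c)
    print(n,c["fx"],c["cx"],c["cy"],c["R"].round(3).tolist(),c["t"].round(3).tolist())
E
```

```text
{'clock': 0.0, 'joint_pos': array([ 1.11628154e+00,  9.18463987e-02,  1.23185789e+00, -8.66579831e-06,
        1.81980424e+00, -5.67061491e-02]), 'joint_velocities': array([-0.00050466, -0.00166613, -0.00015911,  0.00080377, -0.00159746,
        0.00235728]), 'joint_torque': array([-2.15148568e-03, -4.46436775e+01, -4.06453228e+01,  6.96093310e-02,
        2.92768632e-02, -1.30676149e-04]), 'tcp_pos': array([0.23229139, 0.55282462, 0.18953021]), 'orientation': array([-3.14149246e+00,  1.91327596e-03,  1.17298566e+00]), 'force': array([ 0.11111156,  0.13813959, -0.00106577]), 'torque': array([0.06466287, 0.05291527, 0.0621308 ]), 'finger_gap': 0.9999990815909218}
top 512.2533355393073 279.390036175768 212.15122634446755 [[0.028, -0.999, 0.016], [-0.997, -0.029, -0.068], [0.069, -0.014, -0.998]] [-0.015, 0.647, 1.008]
side 397.22942563148854 273.61086214106905 209.14596016458233 [[0.813, -0.582, -0.025], [-0.36, -0.468, -0.808], [0.458, 0.665, -0.589]] [-0.498, 0.299, 0.451]
```

View pics/top0.png

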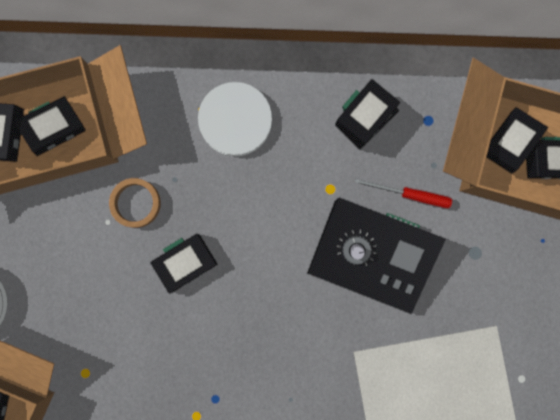

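View pics/side0.png

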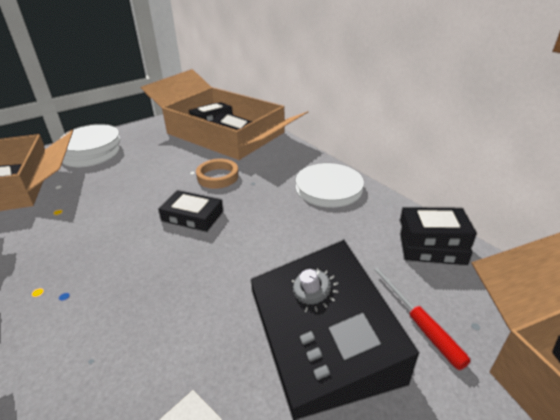

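The top view shows the console, with corners near (338,199), (443,238), (415,311) and (308,272), and the knob near (358,252). The screwdriver is behind it, and the tape and driver are to the left. The side view shows the knob at about (310,280). Next I'll measure the panel plane and the knob.

```bash
cat > h.py <<'E'
import numpy as np,cv2
def pts(c):
    v,u=np.mgrid[:420,:560]; z=c["depth"]
    P=np.stack([(u-c["cx"])*z/c["fx"],(v-c["cy"])*z/c["fy"],z],-1)
    return (P-c["t"])@c["R"]
def proj(c,X):
    p=c["R"]@X+c["t"]; return p[0]/p[2]*c["fx"]+c["cx"],p[1]/p[2]*c["fy"]+c["cy"]
E
python3 - <<'E'
from h import *
for n,(u0,u1,v0,v1) in dict(top=(300,450,190,320),side=(245,420,235,415)).items():
    c=dict(np.load(f"{n}0.npz")); W=pts(c)
    P=W[v0:v1,u0:u1].reshape(-1,3); ok=(c["depth"][v0:v1,u0:u1].ravel()>0)&(P[:,2]>0.025)&(P[:,2]<.12); P=P[ok]
    k=np.ones(len(P),bool)
    for i in range(15):
        A=np.c_[P[:,:2],np.ones(len(P))]; a=np.linalg.lstsq(A[k],P[k,2],rcond=None)[0]; r=P[:,2]-A@a; k=abs(r)<(.01 if i<6 else .003)
    nrm=np.array([-a[0],-a[1],1]);nrm/=np.linalg.norm(nrm); h=r*nrm[2]
    yaw=np.arctan2(a[1],a[0]); print(n,"tilt",np.arccos(nrm[2]),"yaw",yaw,"n",nrm,k.sum())
    kt=P[(h>.027)&(h<.037)]; print("knob top n",len(kt),kt.mean(0),np.median(h[(h>.027)&(h<.037)]),(kt.max(0)+kt.min(0))/2,np.ptp(kt,0))
    rt=P[(h>.010)&(h<.017)]; print("ring",len(rt),rt.mean(0),(rt.max(0)+rt.min(0))/2,np.ptp(rt,0))
    pp=P[k]; R=np.array([[np.cos(yaw),np.sin(yaw)],[-np.sin(yaw),np.cos(yaw)]]); q=pp[:,:2]@R.T
    lo,hi=np.percentile(q,[.5,99.5],0); ctr=R.T@((lo+hi)/2); print("console ctr",ctr,hi-lo, "knob foot", ctr+R.T@[0,.04], "z there",a@np.r_[ctr+R.T@[0,.04],1], "knob top pred", np.r_[ctr+R.T@[0,.04],a@np.r_[ctr+R.T@[0,.04],1]]+.032*nrm)
t=cv2.imread("pics/top0.png")[215:290,315:405]; s=cv2.imread("pics/side0.png")[245:325,265:355]
cv2.imwrite("pics/crop0.png",np.hstack([cv2.resize(t,(400,400),interpolation=cv2.INTER_CUBIC),cv2.resize(s,(400,400),interpolation=cv2.INTER_CUBIC)]))
E
```

```text
top tilt 0.2597654159726274 yaw -0.3476872733930922 n [-0.24148454  0.08751637  0.96645026] 7772
knob top n 144 [ 0.57112814 -0.14517267  0.08215924] 0.032027150474886086 [ 0.57130967 -0.14545808  0.08170528] [0.02472804 0.02417399 0.01162817]
ring 364 [ 0.57598747 -0.14730526  0.06483193] [ 0.55324336 -0.1861299   0.06369095] [0.09571433 0.13086205 0.02137518]
console ctr [ 0.56450652 -0.18576271] [0.1584177  0.21856756] knob foot [ 0.5781355  -0.14815619] z there 0.05129273553046258 knob top pred [ 0.57040799 -0.14535566  0.08221914]
side tilt 0.25968595215046 yaw -0.34296969469836935 n [-0.24182239  0.08635035  0.96647067] 15056
knob top n 219 [ 0.57150294 -0.14645862  0.07978321] 0.032146555949821826 [ 0.57217139 -0.14543831  0.07868325] [0.0246682  0.02422004 0.01058522]
ring 522 [ 0.57329474 -0.15320631  0.06183719] [ 0.57678904 -0.14645033  0.06116375] [0.05252515 0.05479946 0.01680434]
console ctr [ 0.56615952 -0.18532144] [0.1589952  0.21837595] knob foot [ 0.57961093 -0.14765103] z there 0.04904841606678814 knob top pred [ 0.57187261 -0.14488782  0.07997548]
```

View pics/crop0.png

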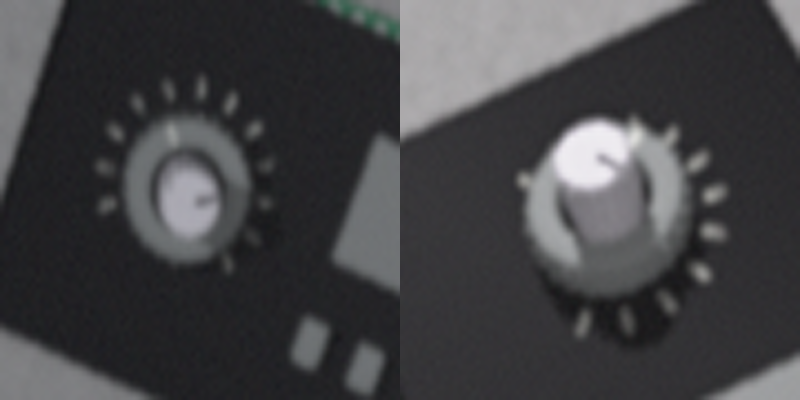

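Call:
{"op": "apply_moves", "data": {"series": [0, 0, 0, -25, 27, 0, -1, 0, 0, 0, -25, 27, 0, -1, 0, 0, 0, -25, 27, 0, -1, 0, 0, 0, -25, 27, 0, -1, 0, 0, 0, -25, 27, 0, -1, 0, 0, 0, -25, 27, 0, -1, 0, 0, 0, -25, 27, 0, -1, 0, 0, 0, -25, 27, 0, -1, 0, 0, 0, -25, 27, 0, -1, 0, 0, 0, -25, 27, 0, -1]}}

```text
clock: 0.93
tcp_pos: [0.385, 0.2082, 0.1812]
orientation: [-3.136, 0.014, 1.186]
force: [0.6, 0.1, -0.3]
finger_gap: 0.998
```

```bash
cat >> h.py <<'E'
from scipy.spatial.transform import Rotation as Ro
n=np.array([-.2417,.0868,.9665]); n/=np.linalg.norm(n)
K=np.array([.5712,-.1454,.081])
def go(robot,h,j6=None):
    """remaining tool-frame move to height h (m) above knob top; state on the knob axis"""
    s=robot.sense(); R=Ro.from_euler("xyz",s["orientation"]).as_matrix(); p=s["tcp_pos"]
    d=(R.T@(K+h*n-p))*1000
    v=np.cross(R[:,2],-n); a=np.arcsin(np.clip(np.linalg.norm(v),0,1)); tilt=R.T@(v/max(np.linalg.norm(v),1e-9)*a)
    print("t %.2f h(mm) %.2f"%(s["clock"],1000*(p-K)@n),"shift mm",d.round(1),"tilt deg",np.degrees(tilt).round(2),"spin left deg",None if j6 is None else np.degrees(j6-s["joint_pos"][5]).round(1))
    print(" joints",s["joint_pos"].round(3),"axial F %.2f M %.3f"%(s["force"]@n,s["torque"]@n),"Ftool",(R.T@s["force"]).round(1),"Mtool",(R.T@s["torque"]).round(3),"tq6 %.3f"%s["joint_torque"][5],"gap mm %.1f"%(88*s["finger_gap"]))
E
python3 -c "
from h import *;from cell import robot;go(robot,.1,-2.35)"
```

```text
t 0.93 h(mm) 172.52 shift mm [-259.   279.6    5.7] tilt deg [-15.18   1.39  -0.  ] spin left deg -90.8
 joints [ 0.423 -0.335  1.64  -0.006  1.851 -0.765] axial F -0.38 M -0.004 Ftool [0.3 0.5 0.3] Mtool [0.    0.014 0.   ] tq6 1.415 gap mm 87.8
```

Call:
{"op": "apply_moves", "data": {"series": [0, 0, 0, -26, 28, 0, -1, 0, 0, 0, -26, 28, 0, -1, 0, 0, 0, -26, 28, 0, -1, 0, 0, 0, -26, 28, 0, -1, 0, 0, 0, -26, 28, 0, -1, 0, 0, 0, -26, 28, 0, -1, 0, 0, 0, -26, 28, 0, -1, 0, 0, 0, -26, 28, 0, -1, 0, 0, 0, -26, 28, 0, -1, 0, 0, 0, -26, 28, 0, -1]}}

```text
clock: 1.77
tcp_pos: [0.5492, -0.1572, 0.1798]
orientation: [-3.133, 0.014, 1.186]
force: [0.5, 0.1, -0.0]
finger_gap: 1.001
```

Call:
{"op": "apply_moves", "data": {"series": [-5, 0.5, 0, 0, 0, 0, -1, -5, 0.5, 0, 0, 0, 0, -1, -5, 0.4, 0, 0, 0, 0, -1, 0, 0, -7, 0, 0, 0, -1, 0, 0, -7, 0, 0, 0, -1, 0, 0, -7, 0, 0, 0, -1, 0, 0, -7, 0, 0, 0, -1, 0, 0, -7, 0, 0, 0, -1, 0, 0, -7, 0, 0, 0, -1, 0, 0, -7, 0, 0, 0, -1]}}

```text
clock: 2.6
tcp_pos: [0.5475, -0.1673, 0.1461]
orientation: [3.0, 0.158, 2.04]
force: [0.1, -0.3, 0.8]
finger_gap: 0.999
```

```bash
python3 -c "
from h import *;from cell import robot;go(robot,.1,-2.35)"
```

```text
t 2.60 h(mm) 66.71 shift mm [ 22.1  18.3 -33.3] tilt deg [-2.03 -1.83 -0.  ] spin left deg 3.2
 joints [-3.540e-01 -2.040e-01  1.609e+00 -2.000e-03  1.525e+00 -2.406e+00] axial F 0.72 M -0.014 Ftool [-0.4  0.1 -0.7] Mtool [0.055 0.158 0.01 ] tq6 1.977 gap mm 87.9
```

Call:
{"op": "apply_moves", "data": {"series": [-1, -0.9, 0, 11, 9, -5, -1, -1, -0.9, 0, 11, 9, -5, -1, 0, 0, 0, 0, 0, 10, -1, 0, 0, 0, 0, 0, 10, -1, 0, 0, 0, 0, 0, 0, -1]}}

```text
clock: 3.02
tcp_pos: [0.5552, -0.1402, 0.1311]
orientation: [2.968, 0.189, 2.043]
force: [-0.7, 1.0, -0.9]
finger_gap: 0.999
```

```bash
python3 -c "
from h import *;from cell import robot;go(robot,.03,-2.35)
for m in('top','side'):
    c=robot.camera(m);u,v=map(int,proj(c,K)); s=40 if m=='top' else 60
    cv2.imwrite(f'pics/{m}1.png',cv2.resize(c['color'][v-s:v+s,u-s:u+s],(400,400),interpolation=cv2.INTER_CUBIC))
cv2.imwrite('pics/ab1.png',np.hstack([cv2.imread('pics/top1.png'),cv2.imread('pics/side1.png')]))"
```

```text
t 3.02 h(mm) 52.78 shift mm [-2.2  2.8 22.8] tilt deg [-0.17 -0.15  0.  ] spin left deg 0.5
 joints [-0.299 -0.247  1.678 -0.012  1.455 -2.358] axial F -0.58 M -0.051 Ftool [ 1.3 -0.3  0.6] Mtool [0.058 0.081 0.05 ] tq6 0.007 gap mm 87.9
```

View pics/ab1.png

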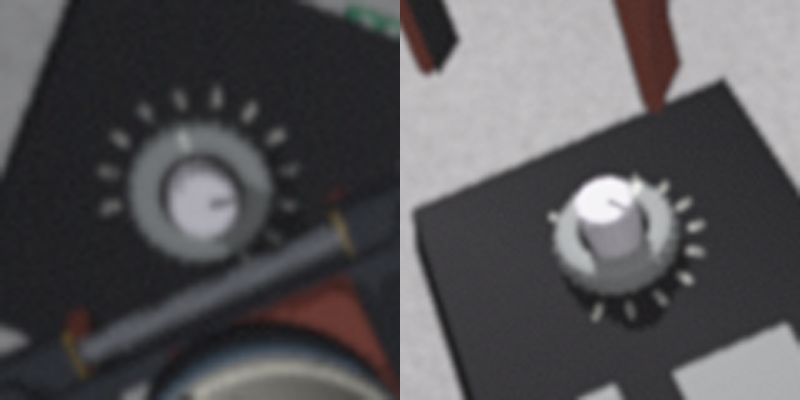

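Call:
{"op": "apply_moves", "data": {"series": [-0.2, -0.2, 0, -1, 1.5, 12, -1, 0, 0, 0, -1, 1.5, 12, -1, 0, 0, 0, 0, 0, 12, -1, 0, 0, 0, 0, 0, 8, 0, 0, 0, 0, 0, 0, 0, 0, 0, 0, 0, 0, 0, 0, 0]}}

```text
clock: 3.62
tcp_pos: [0.5702, -0.1476, 0.0871]
orientation: [2.966, 0.192, 2.039]
force: [0.3, 0.0, -1.2]
finger_gap: 0.809
```

```bash
python3 -c "
from h import *;from cell import robot;go(robot,-.009,-2.35)"
```

```text
t 3.62 h(mm) 5.92 shift mm [ 2.6  0.9 14.9] tilt deg [-0.1   0.05  0.  ] spin left deg 0.4
 joints [-0.303 -0.195  1.713 -0.013  1.365 -2.358] axial F -1.18 M 0.009 Ftool [0.1 0.1 1.2] Mtool [ 0.072  0.173 -0.01 ] tq6 -0.016 gap mm 71.2
```

Call:
{"op": "apply_moves", "data": {"series": [0, 0, 0, 2.6, 1, 7, 0, 0, 0, 0, 0, 0, 7, 0, 0, 0, 0, 0, 0, 0, 0, 0, 0, 0, 0, 0, 0, 0]}}

```text
clock: 3.95
tcp_pos: [0.5738, -0.146, 0.0725]
orientation: [2.965, 0.192, 2.039]
force: [-0.1, -0.4, 0.4]
finger_gap: 0.51
```

```bash
python3 -c "
from h import *;from cell import robot;go(robot,-.009,-2.35)
for m in('top','side'):
    c=robot.camera(m);u,v=map(int,proj(c,K)); s=40 if m=='top' else 40
    cv2.imwrite(f'pics/{m}1.png',cv2.resize(c['color'][v-s:v+s,u-s:u+s],(400,400),interpolation=cv2.INTER_CUBIC))
cv2.imwrite('pics/ab2.png',np.hstack([cv2.imread('pics/top1.png'),cv2.imread('pics/side1.png')]))"
```

```text
t 3.95 h(mm) -8.86 shift mm [ 0.1 -0.5  0.1] tilt deg [-0.08  0.08  0.  ] spin left deg 0.1
 joints [-0.298 -0.181  1.727 -0.014  1.337 -2.352] axial F 0.32 M -0.041 Ftool [-0.4 -0.2 -0.3] Mtool [0.097 0.146 0.041] tq6 -0.010 gap mm 44.9
```

View pics/ab2.png

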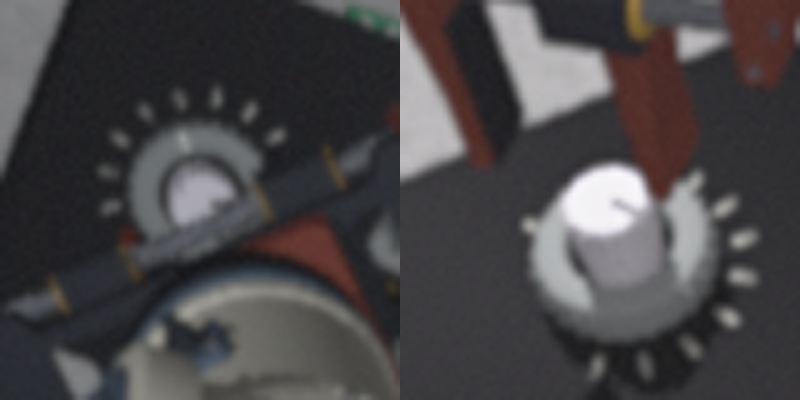

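```bash
python3 -c "
from h import *;from cell import robot
s=robot.sense();R=Ro.from_euler('xyz',s['orientation']).as_matrix()
o=[]
for m in('top','side'):
    c=robot.camera(m);u,v=map(int,proj(c,K)); q=40;f=10
    I=cv2.resize(c['color'][v-q:v+q,u-q:u+q],(400,400),interpolation=cv2.INTER_CUBIC)
    for d,col in [((0,0,0),(0,0,255))]+[((a,b,0),(0,255,0)) for a in(-.0225,.0225) for b in(-.01,.01)]+[((a,0,-.019),(255,255,0)) for a in(-.0225,.0225)]:
        x,y=proj(c,s['tcp_pos']+R@np.array(d)); cv2.circle(I,(int((x-u+q+.5)*5),int((y-v+q+.5)*5)),4,col,-1)
    o.append(I)
cv2.imwrite('pics/ab3.png',np.hstack(o))"
```

```text
(no output)
```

View pics/ab3.png

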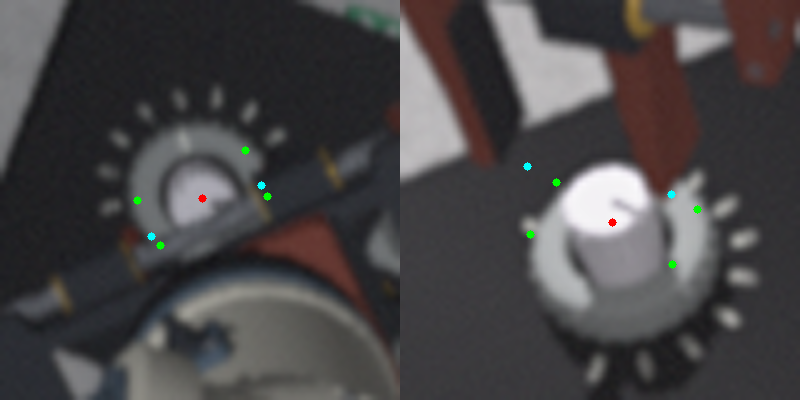

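The visible fingertips don't sit where the projected TCP does, so I'll check against depth.

```bash
python3 -c "
from h import *;from cell import robot
s=robot.sense();R=Ro.from_euler('xyz',s['orientation']).as_matrix();print(88*s['finger_gap'])
for m in ('side','top'):
    c=robot.camera(m);T=(pts(c)-s['tcp_pos'])@R*1000;u,v=map(int,proj(c,K));b=c['color'].astype(int)
    T[c['depth']==0]=999
    k=(abs(T[...,0])<75)&(abs(T[...,1])<25)&(T[...,2]>-60)&(T[...,2]<3)
    k&=~((np.hypot(T[...,0],T[...,1])<15)&(T[...,2]>-14))
    for sg in(-1,1):
        q=T[k&(T[...,0]*sg>0)]
        for a in range(-60,3,6):
            w=q[(q[:,2]>=a)&(q[:,2]<a+6)]
            if len(w): print(m,sg,a,len(w),'x',np.percentile(w[:,0],[2,98]).round(1),'y',np.percentile(w[:,1],[2,98]).round(1))
"
```

```text
43.8784670067736
side -1 -60 40 x [-30.6 -22.2] y [-11.8   9.7]
side -1 -54 44 x [-29.9 -22. ] y [-12.1  10.9]
side -1 -48 40 x [-29.8 -22.9] y [-12.2   8.9]
side -1 -42 47 x [-29.9 -21.1] y [-11.9  10.1]
side -1 -36 26 x [-29.8 -21.4] y [-12.4  11.2]
side 1 -60 46 x [22.8 31.5] y [-12.5   9.5]
side 1 -54 44 x [23.1 31.6] y [-12.2   7.8]
side 1 -48 48 x [22.8 32. ] y [-11.9   8.2]
side 1 -42 40 x [22.7 31.5] y [-12.1   7.5]
side 1 -36 39 x [22.9 32. ] y [-11.9   9.3]
top 1 -60 2 x [22.9 27.6] y [-0.5  9.4]
top 1 -54 5 x [22.9 29.1] y [6.4 9.7]
top 1 -48 4 x [24.1 29. ] y [7.6 9.4]
top 1 -42 5 x [22.9 26.9] y [-6.7  9.6]
top 1 -36 2 x [23.1 28.7] y [4.6 9.2]
top 1 0 1 x [13.1 13.1] y [16.6 16.6]
```

```bash
cat >> h.py <<'E'
def tips(robot,name="side"):
    s=robot.sense();R=Ro.from_euler('xyz',s['orientation']).as_matrix();g=44*s['finger_gap']
    c=robot.camera(name);W=pts(c);T=(W-s['tcp_pos'])@R*1000;hk=((W-K)@n)*1000
    T[c['depth']==0]=999
    k=(abs(T[...,0])<g+12)&(abs(T[...,0])>g-4)&(abs(T[...,1])<16)&(T[...,2]>-70)&(hk>-15)
    k&=~(np.hypot(*np.moveaxis(((W-K)-hk[...,None]/1000*n),-1,0)[:2])<.0145)|(hk>2)
    for sg in(-1,1):
        q=k&(T[...,0]*sg>0); t=T[q]; print(name,sg,"n",len(t),"lowest tool z",np.sort(t[:,2])[-8:].round(1),"above knob top mm",np.sort(hk[q])[:4].round(1),"inner x",np.percentile(abs(t[:,0]),3).round(1),"y",np.percentile(t[:,1],[2,98]).round(1))
E
python3 -c "
from h import *;from cell import robot
tips(robot)
c=robot.camera('side');W=pts(c);v,u=np.mgrid[:420,:560]
s=robot.sense();R=Ro.from_euler('xyz',s['orientation']).as_matrix();T=(W-s['tcp_pos'])@R*1000
uu,vv=map(int,proj(c,K)); 
for v in range(vv-20,vv+8,2): print(v-vv+40,[tuple(T[v,x].round().astype(int)) for x in (uu+12,uu+14)],[tuple(T[v,x].round().astype(int)) for x in (uu-24,uu-22)])
"
```

```text
side -1 n 262 lowest tool z [-32.2 -32.1 -32.  -31.6 -31.4 -31.1 -30.6 -30.6] above knob top mm [22.4 22.4 22.8 23.2] inner x 22.0 y [-12.2  10.2]
side 1 n 294 lowest tool z [-31.4 -31.1 -31.  -30.5 -30.5 -30.5 -30.5 -30.2] above knob top mm [21.8 22.1 22.2 22.2] inner x 22.8 y [-12.1   9.1]
20 [(np.int64(-32), np.int64(-5), np.int64(-65)), (np.int64(-30), np.int64(2), np.int64(-57))] [(np.int64(24), np.int64(-7), np.int64(-54)), (np.int64(24), np.int64(-3), np.int64(-50))]
22 [(np.int64(-30), np.int64(-4), np.int64(-60)), (np.int64(-30), np.int64(1), np.int64(-54))] [(np.int64(23), np.int64(-9), np.int64(-53)), (np.int64(23), np.int64(-6), np.int64(-49))]
24 [(np.int64(-30), np.int64(-6), np.int64(-58)), (np.int64(-29), np.int64(0), np.int64(-51))] [(np.int64(23), np.int64(-11), np.int64(-50)), (np.int64(24), np.int64(-6), np.int64(-45))]
26 [(np.int64(-29), np.int64(-6), np.int64(-53)), (np.int64(-29), np.int64(-1), np.int64(-48))] [(np.int64(25), np.int64(-11), np.int64(-46)), (np.int64(24), np.int64(-8), np.int64(-43))]
28 [(np.int64(-29), np.int64(-7), np.int64(-50)), (np.int64(
[... 1090 characters left out ...]
int64(-11), np.int64(-30)), (np.int64(-9), np.int64(18), np.int64(11))] [(np.int64(57), np.int64(14), np.int64(24)), (np.int64(53), np.int64(14), np.int64(24))]
42 [(np.int64(-7), np.int64(15), np.int64(13)), (np.int64(-11), np.int64(15), np.int64(11))] [(np.int64(54), np.int64(9), np.int64(23)), (np.int64(52), np.int64(11), np.int64(25))]
44 [(np.int64(-5), np.int64(16), np.int64(19)), (np.int64(-11), np.int64(12), np.int64(12))] [(np.int64(53), np.int64(6), np.int64(24)), (np.int64(50), np.int64(7), np.int64(25))]
46 [(np.int64(-4), np.int64(17), np.int64(25)), (np.int64(-9), np.int64(13), np.int64(19))] [(np.int64(52), np.int64(4), np.int64(26)), (np.int64(50), np.int64(5), np.int64(27))]
```

The fingers actually end about 31 mm behind the reported TCP. They are centred laterally, but about 22 mm above the knob top. I'll descend in steps and check the force.

Call:
{"op": "apply_moves", "data": {"series": [0, 0, 0, 0, 0.3, 7, 0, 0, 0, 0, 0, 0.2, 7, 0, 0, 0, 0, 0, 0, 0, 0]}}

```text
clock: 4.6
tcp_pos: [0.5784, -0.1474, 0.0592]
orientation: [2.964, 0.194, 2.038]
force: [-0.4, -0.1, 0.7]
finger_gap: 0.498
```

```bash
python3 -c "
from h import *;from cell import robot;go(robot,-.040,-2.35);tips(robot)"
```

```text
t 4.60 h(mm) -22.98 shift mm [ 0.9 -1.5 17. ] tilt deg [0.01 0.17 0.  ] spin left deg 0.1
 joints [-0.297 -0.164  1.736 -0.015  1.308 -2.351] axial F 0.78 M 0.007 Ftool [-0.1 -0.3 -0.8] Mtool [ 0.086  0.169 -0.007] tq6 -0.016 gap mm 43.9
side -1 n 250 lowest tool z [-32.9 -32.9 -32.8 -32.4 -32.2 -31.9 -31.3 -29.4] above knob top mm [6.4 8.4 9.  9.3] inner x 21.1 y [-12.1  10.2]
side 1 n 281 lowest tool z [-31.8 -31.5 -31.4 -31.1 -30.8 -30.5 -30.1 -29.9] above knob top mm [6.9 7.1 7.4 7.8] inner x 22.7 y [-12.1   9. ]
```

Call:
{"op": "apply_moves", "data": {"series": [0, 0.2, 0, 0.5, -0.3, 8, 0, 0, 0, 0, 0.4, -0.3, 8, 0, 0, 0, 0, 0, 0, 0, 0]}}

```text
clock: 4.9
tcp_pos: [0.5817, -0.1484, 0.0423]
orientation: [2.964, 0.19, 2.039]
force: [-0.3, 0.9, -0.7]
finger_gap: 0.501
```

```bash
python3 -c "
from h import *;from cell import robot;go(robot,-.040,-2.35);tips(robot)
c=robot.camera('side');u,v=map(int,proj(c,K));q=40
cv2.imwrite('pics/s4.png',cv2.resize(c['color'][v-q:v+q,u-q:u+q],(480,480),interpolation=cv2.INTER_CUBIC))"
```

```text
t 4.90 h(mm) -40.16 shift mm [-0.  -1.  -0.2] tilt deg [ 0.02 -0.04  0.  ] spin left deg 0.2
 joints [-0.3   -0.143  1.747 -0.011  1.279 -2.354] axial F -0.55 M -0.016 Ftool [ 1.  -0.   0.5] Mtool [0.079 0.141 0.016] tq6 -0.021 gap mm 44.1
side -1 n 233 lowest tool z [-33.1 -32.4 -32.1 -32.  -31.7 -31.5 -31.3 -30.3] above knob top mm [-9.9 -8.9 -8.7 -8.5] inner x 22.1 y [-12.3  10.2]
side 1 n 265 lowest tool z [-32.3 -32.3 -32.2 -32.1 -31.8 -31.3 -31.2 -31. ] above knob top mm [-9.2 -8.9 -8.8 -8.3] inner x 22.9 y [-12.3   8.9]
```

View pics/s4.png

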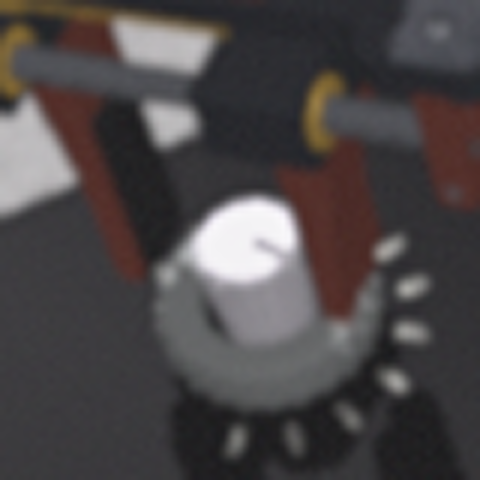

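The picture shows the fingers on either side of the knob, with tips at about (140,275) and (340,320), roughly 8 mm below its top and clear of the ring. I'll close now.

Call:
{"op": "apply_moves", "data": {"series": [0, 0, 0, 0, 0, 0, 1, 0, 0, 0, 0, 0, 0, 1, 0, 0, 0, 0, 0, 0, 1, 0, 0, 0, 0, 0, 0, 1, 0, 0, 0, 0, 0, 0, 1, 0, 0, 0, 0, 0, 0, 1]}}

```text
clock: 5.5
tcp_pos: [0.5824, -0.1487, 0.0445]
orientation: [2.962, 0.192, 2.039]
force: [-0.1, -0.4, -0.6]
finger_gap: 0.27
```

```bash
python3 -c "
from h import *;from cell import robot;go(robot,-.045,-2.35)"
```

```text
t 5.50 h(mm) -38.25 shift mm [ 0.9 -1.8  6.7] tilt deg [0.12 0.07 0.  ] spin left deg 0.2
 joints [-0.3   -0.145  1.745 -0.011  1.28  -2.354] axial F -0.57 M 0.003 Ftool [-0.2 -0.4  0.6] Mtool [ 0.023  0.134 -0.003] tq6 -0.019 gap mm 23.7
```

Call:
{"op": "apply_moves", "data": {"series": [0, 0, 0, 0, 0, 1, 1, 0, 0, 0, 0, 0, 1, 1]}}

```text
clock: 5.67
tcp_pos: [0.5827, -0.1487, 0.044]
orientation: [2.962, 0.192, 2.039]
force: [-5.3, 2.6, 5.8]
finger_gap: 0.27
```

```bash
python3 -c "
from h import *;from cell import robot;go(robot,-.045,-2.35)"
```

```text
t 5.67 h(mm) -38.79 shift mm [ 1.  -2.   6.2] tilt deg [ 0.12  0.06 -0.  ] spin left deg 0.2
 joints [-0.299 -0.144  1.744 -0.011  1.279 -2.354] axial F 7.12 M 0.038 Ftool [ 3.5 -2.3 -7.1] Mtool [ 0.643  0.742 -0.037] tq6 -0.018 gap mm 23.8
```

Call:
{"op": "apply_moves", "data": {"series": [0, 0, 0, 0, 0, 2, 1, 0, 0, 0, 0, 0, 2, 1, 0, 0, 0, 0, 0, 2, 1]}}

```text
clock: 5.92
tcp_pos: [0.5834, -0.1489, 0.0417]
orientation: [2.963, 0.191, 2.039]
force: [-7.1, 1.0, 8.0]
finger_gap: 0.273
```

```bash
python3 -c "
from h import *;from cell import robot;go(robot,-.045,-2.35)"
```

```text
t 5.92 h(mm) -41.19 shift mm [ 1.  -2.   3.8] tilt deg [ 0.09  0.04 -0.  ] spin left deg 0.2
 joints [-0.299 -0.14   1.745 -0.012  1.275 -2.354] axial F 9.52 M -0.031 Ftool [ 2.5 -4.3 -9.5] Mtool [0.762 0.834 0.032] tq6 -0.022 gap mm 24.0
```

Call:
{"op": "apply_moves", "data": {"series": [0, 0, 0, 0, 0, 2, 1, 0, 0, 2, 0, 0, 1.5, 1, 0, 0, 4, 0, 0, 1.4, 1, 0, 0, 4, 0, 0, 1.4, 1]}}

```text
clock: 6.25
tcp_pos: [0.5836, -0.149, 0.0408]
orientation: [2.933, 0.157, 1.861]
force: [-7.7, 2.3, 7.4]
finger_gap: 0.271
```

```bash
python3 -c "
from h import *;from cell import robot;go(robot,-.045,-2.35)"
```

```text
t 6.25 h(mm) -42.13 shift mm [ 0.7 -2.1  2.9] tilt deg [0.04 0.01 0.  ] spin left deg -10.0
 joints [-0.299 -0.138  1.745 -0.012  1.275 -2.175] axial F 9.18 M 0.036 Ftool [ 3.2 -4.9 -9.2] Mtool [ 0.942  0.644 -0.035] tq6 -1.205 gap mm 23.8
```

Call:
{"op": "apply_moves", "data": {"series": [0, 0, 4, 0, 0, 1.4, 1, 0, 0, 4, 0, 0, 1.4, 1, 0, 0, 4, 0, 0, 1.4, 1, 0, 0, 4, 0, 0, 1.4, 1, 0, 0, 4, 0, 0, 1.4, 1]}}

```text
clock: 6.67
tcp_pos: [0.5835, -0.1491, 0.041]
orientation: [2.892, 0.073, 1.502]
force: [-7.2, 2.7, 8.0]
finger_gap: 0.274
```

```bash
cat >>h.py <<'E'
def snap(robot,f,q=36):
    o=[]
    for m in('top','side'):
        c=robot.camera(m);u,v=map(int,proj(c,K))
        o.append(cv2.resize(c['color'][v-q:v+q,u-q:u+q],(400,400),interpolation=cv2.INTER_CUBIC))
    cv2.imwrite(f,np.hstack(o))
E
python3 -c "
from h import *;from cell import robot;go(robot,-.045,-2.35);snap(robot,'pics/ab5.png')"
```

```text
t 6.67 h(mm) -41.91 shift mm [-0.  -2.3  3.1] tilt deg [-0.03  0.01 -0.  ] spin left deg -31.1
 joints [-0.299 -0.137  1.743 -0.013  1.276 -1.808] axial F 9.74 M -0.030 Ftool [ 1.6 -5.1 -9.7] Mtool [1.047 0.237 0.03 ] tq6 -1.133 gap mm 24.2
```

View pics/ab5.png

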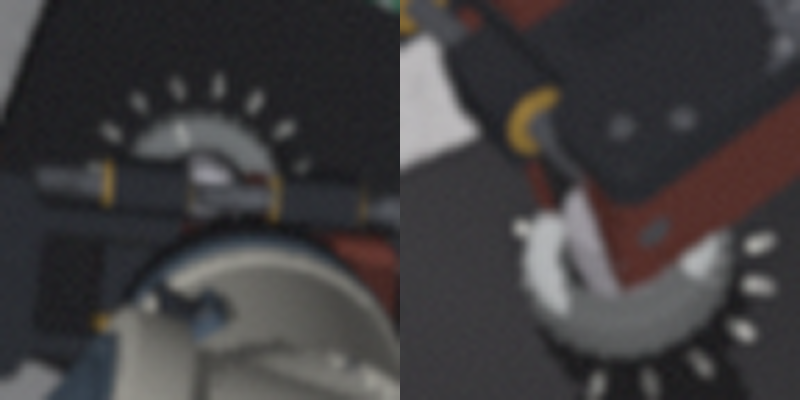

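Call:
{"op": "apply_moves", "data": {"series": [0, 0, 5, 0, 0, 1.5, 1, 0, 0, 5, 0, 0, 1.5, 1, 0, 0, 5, 0, 0, 1.5, 1, 0, 0, 5, 0, 0, 1.5, 1, 0, 0, 5, 0, 0, 1.5, 1]}}

```text
clock: 7.18
tcp_pos: [0.5835, -0.1492, 0.0407]
orientation: [2.887, -0.041, 1.065]
force: [-7.6, 1.5, 8.5]
finger_gap: 0.266
```

```bash
cat >>h.py <<'E'
def feel(robot,k=4):
    M=[]
    for i in range(k):
        s=robot.sense(); M.append(s["torque"]@n); 
        if i<k-1: robot.camera("top")
    print("M mean %.3f"%np.mean(M),np.round(M,3),"turned deg %.1f"%np.degrees(s["joint_pos"][5]+2.352)); go(robot,-.042)
E
python3 -c "
from h import *;from cell import robot;feel(robot)"
```

```text
M mean -0.028 [ 0.025 -0.045 -0.046 -0.045] turned deg 56.9
t 7.33 h(mm) -42.23 shift mm [-0.9 -2.  -0.2] tilt deg [-0.09  0.07  0.  ] spin left deg None
 joints [-0.299 -0.135  1.742 -0.013  1.277 -1.36 ] axial F 9.15 M -0.045 Ftool [-1.5 -5.1 -9.1] Mtool [ 1.109 -0.28   0.044] tq6 0.269 gap mm 24.0
```

Call:
{"op": "apply_moves", "data": {"series": [0, 0, 4, 0, 0, 1.5, 1, 0, 0, 4, 0, 0, 1.5, 1, 0, 0, 4, 0, 0, 1.5, 1]}}

```text
clock: 7.58
tcp_pos: [0.5835, -0.1492, 0.0406]
orientation: [2.901, -0.093, 0.859]
force: [-7.4, 2.9, 7.4]
finger_gap: 0.274
```

```bash
python3 -c "
from h import *;from cell import robot;feel(robot)"
```

```text
M mean -0.020 [ 0.042 -0.029 -0.028 -0.066] turned deg 69.1
t 7.73 h(mm) -42.35 shift mm [-1.3 -1.7 -0.3] tilt deg [-0.1   0.12  0.  ] spin left deg None
 joints [-0.299 -0.134  1.741 -0.014  1.278 -1.147] axial F 9.09 M -0.066 Ftool [-3.1 -5.  -9.1] Mtool [ 1.051 -0.502  0.064] tq6 0.207 gap mm 24.0
```

Call:
{"op": "apply_moves", "data": {"series": [0, 0, 4, -0.3, -0.3, 1.5, 1, 0, 0, 4, -0.3, -0.3, 1.5, 1, 0, 0, 4, 0, 0, 1.5, 1]}}

```text
clock: 7.98
tcp_pos: [0.5835, -0.1492, 0.0409]
orientation: [2.925, -0.142, 0.651]
force: [-8.1, 2.4, 7.1]
finger_gap: 0.269
```

```bash
python3 -c "
from h import *;from cell import robot;feel(robot,3)"
```

```text
M mean 0.017 [ 0.058  0.017 -0.025] turned deg 81.3
t 8.08 h(mm) -42.12 shift mm [-1.6 -1.5 -0.1] tilt deg [-0.03  0.09  0.  ] spin left deg None
 joints [-0.299 -0.136  1.742 -0.013  1.277 -0.933] axial F 9.70 M -0.025 Ftool [-3.1 -3.8 -9.7] Mtool [ 0.844 -0.687  0.024] tq6 0.744 gap mm 23.9
```

Call:
{"op": "apply_moves", "data": {"series": [0, 0, 4, -0.3, -0.3, 1.5, 1, 0, 0, 4, -0.3, -0.3, 1.5, 1, 0, 0, 4, 0, 0, 1.5, 1]}}

```text
clock: 8.33
tcp_pos: [0.5834, -0.1493, 0.0411]
orientation: [2.959, -0.185, 0.437]
force: [-7.8, 2.5, 8.2]
finger_gap: 0.271
```

```bash
python3 -c "
from h import *;from cell import robot;feel(robot,3)"
```

```text
M mean 0.017 [ 0.069  0.003 -0.022] turned deg 93.6
t 8.43 h(mm) -41.92 shift mm [-1.8 -1.1  0.1] tilt deg [0.04 0.05 0.  ] spin left deg None
 joints [-0.299 -0.137  1.744 -0.014  1.276 -0.718] axial F 9.53 M -0.022 Ftool [-4.4 -3.7 -9.5] Mtool [ 0.703 -0.974  0.02 ] tq6 0.767 gap mm 23.9
```

Call:
{"op": "apply_moves", "data": {"series": [0, 0, 4, 0, 0, 1.7, 1, 0, 0, 4, 0, 0, 1.7, 1, 0, 0, 4, 0, 0, 1.7, 1]}}

```text
clock: 8.68
tcp_pos: [0.5834, -0.1494, 0.0409]
orientation: [3.002, -0.219, 0.221]
force: [-8.1, 1.8, 9.2]
finger_gap: 0.276
```

```bash
python3 -c "
from h import *;from cell import robot;feel(robot,2)"
```

```text
M mean 0.182 [0.242 0.122] turned deg 106.3
t 8.73 h(mm) -42.10 shift mm [-2.  -0.8 -0.1] tilt deg [ 0.06  0.1  -0.  ] spin left deg None
 joints [-0.299 -0.136  1.743 -0.014  1.277 -0.498] axial F 11.41 M 0.122 Ftool [ -5.9  -3.5 -11.4] Mtool [ 0.558 -1.276 -0.124] tq6 -0.064 gap mm 24.0
```

Call:
{"op": "apply_moves", "data": {"series": [0, 0, 4, 0, 0, 1.6, 1, 0, 0, 4, 0, 0, 1.6, 1, 0, 0, 4, 0, 0, 1.6, 1]}}

```text
clock: 8.98
tcp_pos: [0.5833, -0.1495, 0.0409]
orientation: [3.054, -0.243, -0.003]
force: [-7.8, 1.5, 8.7]
finger_gap: 0.269
```

```bash
python3 -c "
from h import *;from cell import robot;feel(robot,2)"
```

```text
M mean 0.331 [0.394 0.267] turned deg 118.9
t 9.03 h(mm) -41.97 shift mm [-2.  -0.4  0. ] tilt deg [0.11 0.15 0.  ] spin left deg None
 joints [-0.298 -0.136  1.742 -0.015  1.278 -0.277] axial F 10.96 M 0.267 Ftool [ -6.   -1.4 -10.9] Mtool [ 0.243 -1.301 -0.271] tq6 0.079 gap mm 23.9
```

The torque now reads firmly against the stop, at an estimated 0.4 rad. I'll back off while holding the knob pushed in.

Call:
{"op": "apply_moves", "data": {"series": [0, 0, -4, 0, 0, 1.6, 1, 0, 0, -4, 0, 0, 1.6, 1, 0, 0, -4, 0, 0, 1.6, 1]}}

```text
clock: 9.28
tcp_pos: [0.5833, -0.1494, 0.0409]
orientation: [3.004, -0.218, 0.212]
force: [-8.8, 2.2, 8.1]
finger_gap: 0.273
```

```bash
python3 -c "
from h import *;from cell import robot;feel(robot,3)"
```

```text
M mean 0.139 [0.08  0.174 0.161] turned deg 106.6
t 9.38 h(mm) -42.00 shift mm [-1.9 -0.8  0. ] tilt deg [0.08 0.22 0.  ] spin left deg None
 joints [-0.298 -0.135  1.741 -0.016  1.279 -0.491] axial F 10.85 M 0.161 Ftool [ -4.9  -2.2 -10.8] Mtool [ 0.523 -1.187 -0.165] tq6 -0.579 gap mm 23.5
```

Call:
{"op": "apply_moves", "data": {"series": [0, 0, -3.5, 0, 0, 1.6, 1, 0, 0, -3.5, 0, 0, 1.6, 1]}}

```text
clock: 9.55
tcp_pos: [0.5833, -0.1494, 0.0409]
orientation: [2.978, -0.199, 0.338]
force: [-7.4, 2.4, 9.1]
finger_gap: 0.272
```

```bash
python3 -c "
from h import *;from cell import robot;feel(robot,4)"
```

```text
M mean 0.090 [0.037 0.041 0.145 0.138] turned deg 99.6
t 9.70 h(mm) -42.02 shift mm [-1.8 -1.  -0. ] tilt deg [ 0.04  0.25 -0.  ] spin left deg None
 joints [-0.297 -0.134  1.741 -0.016  1.279 -0.614] axial F 10.16 M 0.138 Ftool [ -5.1  -3.7 -10.1] Mtool [ 0.675 -1.061 -0.142] tq6 -0.082 gap mm 23.9
```

Call:
{"op": "apply_moves", "data": {"series": [0, 0, -2, 0, 0, 1.5, 1, 0, 0, 0, 0, 0, 1.3, 1]}}

```text
clock: 9.87
tcp_pos: [0.5833, -0.1493, 0.0411]
orientation: [2.972, -0.193, 0.373]
force: [-7.9, 1.3, 6.4]
finger_gap: 0.27
```

```bash
python3 -c "
from h import *;from cell import robot;feel(robot,4)"
```

```text
M mean 0.109 [0.143 0.074 0.108 0.113] turned deg 97.6
t 10.02 h(mm) -41.86 shift mm [-1.8 -1.   0.1] tilt deg [0.02 0.28 0.  ] spin left deg None
 joints [-0.297 -0.134  1.74  -0.016  1.28  -0.649] axial F 9.97 M 0.113 Ftool [ -4.8  -3.9 -10. ] Mtool [ 0.633 -0.948 -0.116] tq6 0.082 gap mm 23.7
```

Call:
{"op": "apply_moves", "data": {"series": [0, 0, 0, 0, 0, 1, 0, 0, 0, 0, 0, 0, 0, 0, 0, 0, 0, 0, 0, 0, 0, 0, 0, 0, 0, 0, 0, 0, 0, 0, 0, 0, 0, 0, 0, 0, 0, 0, 0, 0, 0, 0]}}

```text
clock: 10.52
tcp_pos: [0.5841, -0.1496, 0.0412]
orientation: [2.97, -0.195, 0.371]
force: [0.1, 0.3, 0.5]
finger_gap: 0.5
```

```bash
python3 -c "
from h import *;from cell import robot;feel(robot,2)"
```

```text
M mean 0.001 [ 0.029 -0.026] turned deg 97.6
t 10.57 h(mm) -42.04 shift mm [-2.4 -1.6 -0. ] tilt deg [0.1  0.19 0.  ] spin left deg None
 joints [-0.297 -0.134  1.74  -0.016  1.277 -0.649] axial F -0.08 M -0.026 Ftool [-0.7  1.   0.1] Mtool [ 0.069 -0.119  0.026] tq6 0.012 gap mm 43.9
```

Free of the knob. I'll lift away along the axis, then look.

Call:
{"op": "apply_moves", "data": {"series": [0, 0, 0, 0, 0, -10, 0, 0, 0, 0, 0, 0, -20, -0.5, 0, 0, 0, 0, 0, -30, -1, 0, 0, 0, 0, 0, -40, -1, 0, 0, 0, 0, 0, -40, -1, 0, 0, 0, -40, 0, 0, -1, 0, 0, 0, -40, 0, 0, -1, 0, 0, 0, -40, 0, 0, -1, 0, 0, 0, 0, 0, 0, -1]}}

```text
clock: 11.32
tcp_pos: [0.4354, -0.179, 0.1647]
orientation: [2.967, -0.194, 0.377]
force: [-1.1, 0.6, -0.2]
finger_gap: 0.992
```

```bash
python3 - <<'E'
from h import *;from cell import robot
go(robot,.1)
c0=dict(np.load('top0.npz'));c=robot.camera('top');o=[]
for cc in(c0,c):
    u,v=map(int,proj(cc,K));q=20;o.append(cv2.resize(cc['color'][v-q:v+q,u-q:u+q],(400,400),interpolation=cv2.INTER_CUBIC))
cv2.imwrite('pics/cmp.png',np.hstack(o))
for m in('top','side'):
    cc=robot.camera(m);W=pts(cc)-K;h=W@n;l=np.linalg.norm(W-h[...,None]*n,axis=-1);k=(cc['depth']>0)&(l<.009);print(m,'knob top rel',np.median(h[k])*1000)
    cc=dict(np.load(m+'0.npz'));W=pts(cc)-K;h=W@n;l=np.linalg.norm(W-h[...,None]*n,axis=-1);k=(cc['depth']>0)&(l<.009);print(' before',np.median(h[k])*1000)
# ring mark angle on the ring face, before/after (brightest at 19-25 mm)
ex=np.array([np.cos(-.346),np.sin(-.346),0]);ex-=ex@n*n;ex/=np.linalg.norm(ex);ey=np.cross(n,ex)
for nm,cc in(('before',c0),('after',c)):
    im=cv2.cvtColor(cc['color'],cv2.COLOR_BGR2GRAY).astype(np.float32);a=np.radians(np.arange(0,360,1.))
    X=[[proj(cc,K-.018*n+r*(np.cos(t)*ex+np.sin(t)*ey)) for t in a] for r in(.021,.023,.025)]
    X=np.array(X,np.float32);b=cv2.remap(im,X[...,0],X[...,1],cv2.INTER_CUBIC).mean(0)
    w=np.clip(b-np.median(b)-15,0,None);i=b.argmax();j=np.arange(i-12,i+13);print(nm,'mark ccw deg',(j*w[j%360]).sum()/w[j%360].sum(),b[i],np.median(b))
E
```

```text
t 11.32 h(mm) 110.77 shift mm [119.6  -0.   10.4] tilt deg [0.23 0.16 0.  ] spin left deg None
 joints [-0.488 -0.544  1.842  0.032  1.585 -0.844] axial F 0.08 M 0.008 Ftool [-0.8 -1.  -0.1] Mtool [ 0.03  -0.142 -0.009] tq6 -0.762 gap mm 87.3
top knob top rel 2.0137146142284843
 before 1.3768837888355345
side knob top rel -0.8139621819144076
 before -0.7787393707874563
before mark ccw deg 39.97952458502192 140.00679 106.26419
after mark ccw deg 40.1063180306649 141.16637 107.877884
```

View pics/cmp.png

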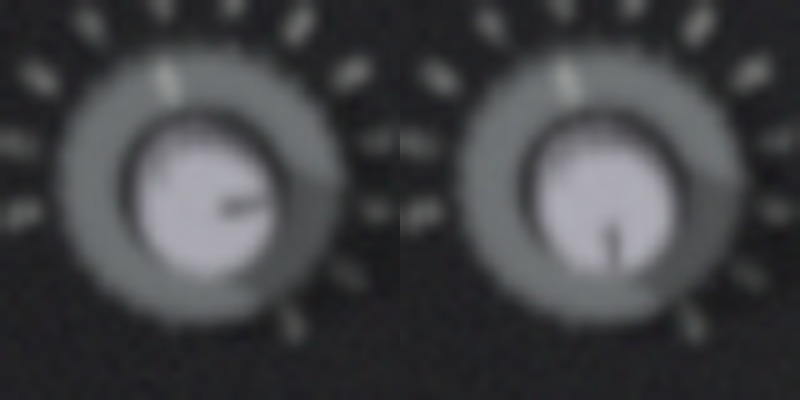

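```bash
python3 - <<'E'
from h import *;from cell import robot
ex=np.array([np.cos(-.346),np.sin(-.346),0]);ex-=ex@n*n;ex/=np.linalg.norm(ex);ey=np.cross(n,ex);a=np.radians(np.arange(0,360,1.))
def ang(cc,im,dz):
    W=pts(cc)-K;h=W@n;lat=W-h[...,None]*n;k=(cc['depth']>0)&(np.linalg.norm(lat,axis=-1)<.017)&(h>-.004)
    C=K+lat[k].mean(0)+np.median(h[k])*n
    X=np.array([[proj(cc,C+r*(np.cos(t)*ex+np.sin(t)*ey)) for t in a] for r in(.006,.0075,.009)],np.float32)
    b=-cv2.remap(im,X[...,0],X[...,1],cv2.INTER_CUBIC).mean(0);i=b.argmax();j=np.arange(i-25,i+26);w=np.clip(b[j%360]-np.median(b)-.35*(b[i]-np.median(b)),0,None);return (j*w).sum()/w.sum()
for m in('top','side'):
    c0=dict(np.load(m+'0.npz'));g=lambda c:cv2.cvtColor(c['color'],cv2.COLOR_BGR2GRAY).astype(np.float32)
    cs=[robot.camera(m) for _ in range(4)];im=np.mean([g(c) for c in cs],0).astype(np.float32)
    A=ang(c0,g(c0),0);B=ang(cs[0],im,0);print(m,A,B,'cw turn',(A-B)%360)
E
```

```text
top 301.20364168401096 210.20097247647232 cw turn 91.00266920753864
side 321.6562948249839 191.03921589950681 cw turn 130.61707892547707
```

```bash
python3 - <<'E'
from h import *;from cell import robot
ex=np.array([np.cos(-.346),np.sin(-.346),0]);ex-=ex@n*n;ex/=np.linalg.norm(ex);ey=np.cross(n,ex)
T=[];
for m in('top','side'):
    c0=dict(np.load(m+'0.npz'));c1=robot.camera(m);c1['color']=np.mean([robot.camera(m)['color'] for _ in range(8)],0).astype(np.uint8)
    W=pts(c0)-K;h=W@n;lat=W-h[...,None]*n;k=(c0['depth']>0)&(np.linalg.norm(lat,axis=-1)<.02)&(h>-.003)
    P=W[k]-np.outer(h[k],n);x,y=P@ex,P@ey;C=K+((x.max()+x.min())/2*ex+(y.max()+y.min())/2*ey)+np.median(h[k])*n
    g=np.linspace(.016,-.016,260)
    X=np.array([[proj(c0,C+i*ex-j*ey) for j in g[::-1]] for i in g],np.float32)  # up=+ex,right=-ey
    row=[cv2.remap(c['color'],X[...,0],X[...,1],cv2.INTER_CUBIC) for c in(c0,c1)]
    for r in row:
        G=255-cv2.cvtColor(r,cv2.COLOR_BGR2GRAY).astype(float);yy,xx=np.mgrid[:260,:260]-129.5;d=np.hypot(xx,yy)<78
        w=np.where(d,G-np.median(G[d])-22,0).clip(0);w=w*(w>0)
        mx,my=(w*xx).sum()/w.sum(),(w*yy).sum()/w.sum();cv=np.array([[(w*(xx-mx)**2).sum(),(w*(xx-mx)*(yy-my)).sum()],[0,(w*(yy-my)**2).sum()]]);cv[1,0]=cv[0,1]
        v=np.linalg.eigh(cv)[1][:,1];v=v*np.sign(v@[mx,my]);print(m,'centroid',mx.round(),my.round(),'cw from up: by line',np.degrees(np.arctan2(v[0],-v[1]))%360,'by centroid',np.degrees(np.arctan2(mx,-my))%360)
    T.append(np.hstack(row))
cv2.imwrite('pics/rect.png',np.vstack(T))
E
```

```text
top centroid 39.0 -33.0 cw from up: by line 56.978277319960654 by centroid 49.73938550926411
top centroid 26.0 41.0 cw from up: by line 153.99810733812362 by centroid 147.37358531783659
side centroid 31.0 -34.0 cw from up: by line 61.47899477963339 by centroid 42.726056529180326
side centroid 14.0 52.0 cw from up: by line 148.52899386235623 by centroid 165.07621839609521
```

View pics/rect.png

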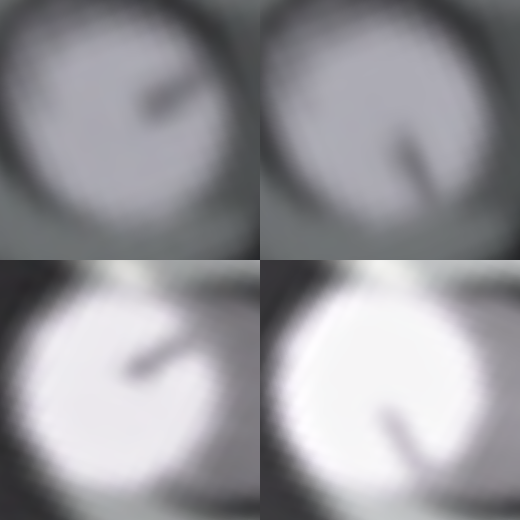

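The ring mark hasn't moved (39.98° before, 40.11° after) and the knob is out. The index turn reads 94 ± 4°, against 97.6° for the tool, so it can't prove the knob still presses the stop. There is plenty of time, so I'll regrasp and feel it.

Call:
{"op": "apply_moves", "data": {"series": [0, 0, 0, 40, 0, 0, -1, 0, 0, 0, 40, 0, 0, -1, 0, 0, 0, 40, 0, 0, -1, 0.2, 0.1, 0, 0, 0, 20, -0.5, 0, 0, 0, 0, 0, 20, 0, 0, 0, 0, 0, 0, 20, 0, 0, 0, 0, 0, 0, 20, 0, 0, 0, 0, 0, 0, 0, 0]}}

```text
clock: 13.43
tcp_pos: [0.5756, -0.1394, 0.1088]
orientation: [2.97, -0.199, 0.378]
force: [-0.8, -0.2, -1.4]
finger_gap: 0.659
```

```bash
cat >>h.py <<'E'
K=np.array([.5831,-.1493,.0410])+.042*n
E
python3 -c "
from h import *;from cell import robot;go(robot,-.040);tips(robot)"
```

```text
t 13.43 h(mm) 26.15 shift mm [-10.2   0.3  66.1] tilt deg [ 0.07 -0.15  0.  ] spin left deg None
 joints [-0.286 -0.195  1.675 -0.015  1.4   -0.646] axial F -1.12 M -0.011 Ftool [-1.1 -0.4  1.1] Mtool [-0.004 -0.196  0.01 ] tq6 0.019 gap mm 58.0
side -1 n 313 lowest tool z [-32.4 -32.3 -31.8 -31.5 -31.4 -30.9 -30.8 -30.4] above knob top mm [56.4 56.9 57.  57.4] inner x 31.5 y [-11.9  10.6]
side 1 n 354 lowest tool z [-30.6 -30.3 -30.2 -30.2 -30.1 -30.1 -30.1 -29.9] above knob top mm [56.1 56.3 56.3 56.3] inner x 27.8 y [-11.1  10.3]
```

Call:
{"op": "apply_moves", "data": {"series": [0, 0, 0, -10, 0, 0, 0, 0, 0, 0, 0, 0, 15, 0, 0, 0, 0, 0, 0, 15, 0, 0, 0, 0, 0, 0, 0, 0]}}

```text
clock: 13.82
tcp_pos: [0.5756, -0.1466, 0.0864]
orientation: [2.964, -0.207, 0.379]
force: [-0.3, 0.3, -0.1]
finger_gap: 0.501
```

```bash
python3 -c "
from h import *;from cell import robot;go(robot,-.040)"
```

```text
t 13.82 h(mm) 3.95 shift mm [-3.5 -2.9 43.9] tilt deg [ 0.41 -0.58 -0.  ] spin left deg None
 joints [-0.3   -0.194  1.715 -0.011  1.349 -0.659] axial F -0.03 M -0.067 Ftool [-0.2 -0.4  0. ] Mtool [ 0.058 -0.128  0.067] tq6 0.008 gap mm 44.1
```

Call:
{"op": "apply_moves", "data": {"series": [0.4, -0.6, 0, -3.4, -2.8, 0, 0, 0, 0, 0, 0, 0, 10, 0, 0, 0, 0, 0, 0, 10, 0, 0, 0, 0, 0, 0, 0, 0]}}

```text
clock: 14.15
tcp_pos: [0.5782, -0.1477, 0.0713]
orientation: [2.967, -0.202, 0.378]
force: [-0.4, 0.7, 0.1]
finger_gap: 0.499
```

```bash
python3 -c "
from h import *;from cell import robot;go(robot,-.040)"
```

```text
t 14.15 h(mm) -11.36 shift mm [-2.2 -2.1 28.6] tilt deg [ 0.25 -0.28 -0.  ] spin left deg None
 joints [-0.299 -0.174  1.724 -0.012  1.326 -0.658] axial F 0.29 M 0.032 Ftool [-0.1 -0.8 -0.3] Mtool [ 0.007 -0.12  -0.033] tq6 0.016 gap mm 43.9
```

Call:
{"op": "apply_moves", "data": {"series": [0.3, -0.3, 0, -1.5, -1.3, 4, 0, 0, 0, 0, -1.2, -1.2, 4, 0, 0, 0, 0, 0, 0, 2, 0, 0, 0, 0, 0, 0, 0, 0]}}

```text
clock: 14.48
tcp_pos: [0.5775, -0.1472, 0.0601]
orientation: [2.972, -0.196, 0.377]
force: [0.6, -0.0, 0.3]
finger_gap: 0.498
```

```bash
python3 -c "
from h import *;from cell import robot;go(robot,-.040);tips(robot)"
```

```text
t 14.48 h(mm) -22.04 shift mm [ 0.7  0.7 18. ] tilt deg [-0.08  0.04 -0.  ] spin left deg None
 joints [-0.3   -0.164  1.733 -0.011  1.314 -0.658] axial F 0.15 M 0.062 Ftool [ 0.6  0.3 -0.2] Mtool [ 0.026 -0.17  -0.062] tq6 0.012 gap mm 43.9
side -1 n 269 lowest tool z [-32.8 -32.6 -32.5 -32.4 -32.2 -32.  -31.8 -30.7] above knob top mm [ 8.6  9.7  9.9 10.1] inner x 24.3 y [-11.9  10.6]
side 1 n 297 lowest tool z [-31.3 -31.1 -30.9 -30.9 -30.7 -30.5 -30.1 -29.4] above knob top mm [7.3 8.  8.4 8.6] inner x 20.8 y [-10.3  10.3]
```

Call:
{"op": "apply_moves", "data": {"series": [0, 0, 0, 0.4, 0.4, 8, 0, 0, 0, 0, 0.3, 0.3, 8, 0, 0, 0, 0, 0, 0, 1.5, 0, 0, 0, 0, 0, 0, 0, 0]}}

```text
clock: 14.87
tcp_pos: [0.5834, -0.1493, 0.0423]
orientation: [2.972, -0.197, 0.377]
force: [-0.2, -0.2, 0.5]
finger_gap: 0.503
```

```bash
python3 -c "
from h import *;from cell import robot;go(robot,-.040)"
```

```text
t 14.87 h(mm) -40.82 shift mm [-0.5 -0.3 -0.8] tilt deg [-0.04 -0.01 -0.  ] spin left deg None
 joints [-0.3   -0.138  1.742 -0.011  1.279 -0.659] axial F 0.55 M 0.044 Ftool [-0.1  0.2 -0.6] Mtool [ 0.055 -0.147 -0.044] tq6 0.012 gap mm 44.2
```

Closing, with upward drift compensated only by feel.

Call:
{"op": "apply_moves", "data": {"series": [0, 0, 0, -0.3, 0, -0.3, 1, 0, 0, 0, 0, 0, 0, 1, 0, 0, 0, 0, 0, 0, 1, 0, 0, 0, 0, 0, 0, 1, 0, 0, 0, 0, 0, 0, 1, 0, 0, 0, 0, 0, 0, 1]}}

```text
clock: 15.37
tcp_pos: [0.5829, -0.1493, 0.042]
orientation: [2.972, -0.197, 0.377]
force: [0.9, 0.2, -0.8]
finger_gap: 0.275
```

```bash
python3 -c "
from h import *;from cell import robot;feel(robot,3)"
```

```text
M mean 0.042 [0.052 0.038 0.036] turned deg 97.0
t 15.47 h(mm) -41.02 shift mm [-0.  -0.1  1. ] tilt deg [-0.07  0.02 -0.  ] spin left deg None
 joints [-0.301 -0.138  1.743 -0.011  1.279 -0.659] axial F -1.96 M 0.036 Ftool [0.7 0.  2. ] Mtool [ 0.023 -0.16  -0.036] tq6 0.012 gap mm 23.9
```

Call:
{"op": "apply_moves", "data": {"series": [0, 0, 0, 0, 0, 2, 1, 0, 0, 0, 0, 0, 2, 1, 0, 0, 0, 0, 0, 2, 1, 0, 0, 0, 0, 0, 2, 1, 0, 0, 0, 0, 0, 1.7, 1]}}

```text
clock: 15.88
tcp_pos: [0.5838, -0.1496, 0.0391]
orientation: [2.973, -0.195, 0.377]
force: [-6.7, 2.5, 7.8]
finger_gap: 0.275
```

```bash
python3 -c "
from h import *;from cell import robot;feel(robot,4)"
```

```text
M mean 0.027 [0.05  0.016 0.022 0.018] turned deg 97.0
t 16.03 h(mm) -44.06 shift mm [-0.2 -0.2 -2.1] tilt deg [-0.09  0.08 -0.  ] spin left deg None
 joints [-0.3   -0.133  1.743 -0.011  1.274 -0.659] axial F 8.82 M 0.018 Ftool [-4.7 -3.  -8.8] Mtool [ 0.594 -0.917 -0.017] tq6 0.017 gap mm 24.3
```

Call:
{"op": "apply_moves", "data": {"series": [0, 0, 0, 0, 0, 1.8, 1, 0, 0, 3, 0, 0, 1.6, 1, 0, 0, 3, 0, 0, 1.6, 1]}}

```text
clock: 16.28
tcp_pos: [0.5838, -0.1497, 0.039]
orientation: [2.994, -0.211, 0.27]
force: [-7.7, 2.0, 8.1]
finger_gap: 0.276
```

```bash
python3 -c "
from h import *;from cell import robot;feel(robot,3)"
```

```text
M mean 0.130 [0.161 0.137 0.092] turned deg 103.1
t 16.38 h(mm) -44.19 shift mm [-0.2 -0.3 -2.2] tilt deg [-0.09  0.14 -0.  ] spin left deg None
 joints [-0.3   -0.132  1.742 -0.012  1.275 -0.553] axial F 10.10 M 0.092 Ftool [ -5.9  -2.4 -10.1] Mtool [ 0.549 -1.082 -0.091] tq6 0.630 gap mm 24.0
```

It was still against the stop: the torque rose to 0.16 N m within 6°, where free turning had shown about 0.06. I'll press a touch more, relieve the side load and release while it is pushed in.

Call:
{"op": "apply_moves", "data": {"series": [0, 0, 1, -0.5, -0.3, 1.6, 1, 0, 0, 0, -0.5, -0.3, 1.5, 1, 0, 0, 0, 0, 0, 0.5, 0, 0, 0, 0, 0, 0, 0, 0, 0, 0, 0, 0, 0, 0, 0, 0, 0, 0, 0, 0, 0, 0, 0, 0, 0, 0, 0, 0, 0]}}

```text
clock: 16.97
tcp_pos: [0.5844, -0.15, 0.0401]
orientation: [2.996, -0.217, 0.253]
force: [-0.3, 0.3, 0.6]
finger_gap: 0.5
```

```bash
python3 -c "
from h import *;from cell import robot;feel(robot,2)"
```

```text
M mean 0.010 [0.008 0.012] turned deg 104.1
t 17.02 h(mm) -43.34 shift mm [-0.8 -0.8 -1.3] tilt deg [ 0.05 -0.04  0.  ] spin left deg None
 joints [-0.3   -0.135  1.743 -0.012  1.272 -0.535] axial F -0.29 M 0.012 Ftool [-1.  -0.2  0.3] Mtool [ 0.055 -0.171 -0.012] tq6 0.014 gap mm 43.5
```

Call:
{"op": "apply_moves", "data": {"series": [0, 0, 0, 0, 0, -10, 0, 0, 0, 0, 0, 0, -20, -0.5, 0, 0, 0, 0, 0, -30, -1, 0, 0, 0, 0, 0, -40, -1, 0, 0, 0, 0, 0, -40, -1, 0, 0, 0, -40, 0, 0, -1, 0, 0, 0, -40, 0, 0, -1, 0, 0, 0, -40, 0, 0, -1, 0, 0, 0, 0, 0, 0, -1, 0, 0, 0, 0, 0, 0, -1]}}

```text
clock: 17.85
tcp_pos: [0.4303, -0.1664, 0.1613]
orientation: [2.991, -0.218, 0.256]
force: [0.3, -0.2, 0.7]
finger_gap: 1.0
```

```bash
python3 - <<'E'
from h import *;from cell import robot
K=np.array([.5712,-.1454,.081]);s=robot.sense();print(s['clock'],s['tcp_pos'],s['force'],abs(s['joint_velocities']).max())
c0=dict(np.load('top0.npz'));c=robot.camera('top');o=[]
for cc in(c0,c):
    u,v=map(int,proj(cc,K));q=20;o.append(cv2.resize(cc['color'][v-q:v+q,u-q:u+q],(400,400),interpolation=cv2.INTER_CUBIC))
cv2.imwrite('pics/cmp2.png',np.hstack(o))
for m in('top','side'):
    for cc in(dict(np.load(m+'0.npz')),robot.camera(m)):
        W=pts(cc)-K;h=W@n;l=np.linalg.norm(W-h[...,None]*n,axis=-1);k=(cc['depth']>0)&(l<.009);print(m,'knob top',np.median(h[k])*1000)
ex=np.array([np.cos(-.346),np.sin(-.346),0]);ex-=ex@n*n;ex/=np.linalg.norm(ex);ey=np.cross(n,ex)
for nm,cc in(('before',c0),('after',c)):
    im=cv2.cvtColor(cc['color'],cv2.COLOR_BGR2GRAY).astype(np.float32);a=np.radians(np.arange(0,360,1.))
    X=np.array([[proj(cc,K-.018*n+r*(np.cos(t)*ex+np.sin(t)*ey)) for t in a] for r in(.021,.023,.025)],np.float32);b=cv2.remap(im,X[...,0],X[...,1],cv2.INTER_CUBIC).mean(0)
    w=np.clip(b-np.median(b)-15,0,None);i=b.argmax();j=np.arange(i-12,i+13);print(nm,'mark deg',(j*w[j%360]).sum()/w[j%360].sum())
E
```

```text
17.85 [ 0.43031879 -0.16644564  0.16128261] [ 0.34100927 -0.15390177  0.70993899] 0.0832308944244211
top knob top 1.3768837888355345
top knob top 1.5827672781440394
side knob top -0.7787393707874563
side knob top -0.7376035141444391
before mark deg 39.97952458502192
after mark deg 39.95417985172715
```

View pics/cmp2.png

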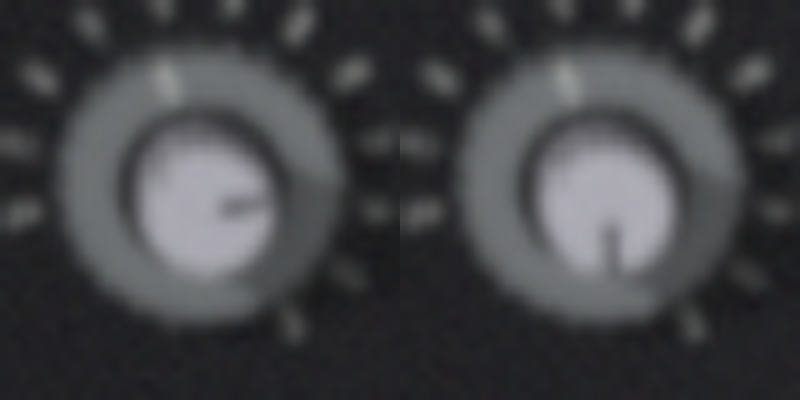

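The ring mark is where it started, at about (567,82) in the after half against (167,82) before. The knob is out and its index points down, at about (613,250). Handing in.

```bash
python3 -c "
from cell import robot;print(robot.job_done())"
```

```text
the job is handed in; nothing more can be done
None
```

I turned the inner knob clockwise, pushed in, about 95° up to its end stop, then let it spring back out and handed the job in at about 18 s. No verdict was reported.

**Press on the stop:** I went further in than I meant to on the first press, because I sent one step before reading the torque from the last. The peak was about 0.39 N m, which I estimate as 0.42–0.44 rad, close to but under the 0.5 limit. I then backed off and let go.

**Regrasp:** the camera reading of how far the knob turned was too coarse (91–98° against 97.6° for the tool) to prove it still rested on the stop. So I gripped it again, and the torque rose straight away, to 0.16 N m within 6°. That means it was still pressed by about 0.05 rad. I let go the second time from about 0.15–0.17 rad.

**Last checks:**
- **Ring mark:** 39.95°, against 39.98° at the start.
- **Knob height:** within 0.2 mm of where it started, so it is out.
- **Arm:** clear of everything, with only sensor-noise force.
- **Not measured:** the stop press after the final release. I expect 0.05–0.1 rad from the description. I also did not measure the other objects again, though the arm never went near them.

**Disagreement:** both cameras' views put the fingertips about 31 mm behind the reported TCP, although the interface says the TCP is at the finger ends. I used the camera height for the grasp, and the lack of contact force on the way down supported it.

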